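Isolate the warming plate and swap its two wax blocks

ROBOT

A 6-joint arm with a two-finger parallel gripper is mounted at the origin on a cart in front of the work surface, level with it; the furniture and walls round the work are solid. World frame = base frame: x ahead of the robot, y to its left, z up, the work surface at z = 0. Lengths are in m, angles in rad, forces in N, time in s.
With the tool pointing down it reaches from about 0.375 to 0.975 m from the base axis. Payload 3.8 kg.
Tool frame: the origin (TCP) lies midway between the tips of the shut fingers; the grasp point (between the pads) lies 19 mm behind it; z points along the fingers, y is the line along which they close (so a half turn about z gives the same grasp; the last joint's range is limited). The gripper opens to 88 mm and grips with 3 to 60 N. Pads are 18 mm wide; open, the fingers measure 123 mm over their backs; the gripper's body (75 mm by 187 mm) begins 45 mm behind the grasp point.
Start: joints at [1.281, 0.264, 1.604, -0, 1.274, -0.037], TCP at [0.169, 0.654, 0.239] pointing down, gripper open.
Joint ranges: [-2.63, 2.63], [-0.94, 2.18], [0.31, 2.57], [-1.31, 4.45], [0, 2.66], [-2.55, 2.55]. Speed limits (rad/s): [2.57, 2.57, 3.14, 3.14, 3.14, 3.14].

INTERFACE

Orientations are given as a rotation vector (axis times angle).
In Python, from cell import manip, inverse_kinematics, cams, order gives the robot as it stands. Calls block until the motion is done:
- manip.move_pose(position, orientation): joint-space move of the TCP to a pose.
- manip.move_linear(position, rate=0.15, rot=None): straight line of the TCP; rot=None keeps the orientation; rate is the mean speed in m/s.
- manip.set_joints(angles): joint-space move.
- manip.set_gripper(opening, force=None): finger opening in m; force is the grip in N (None keeps the last); returns when the fingers have stopped.
- manip.dwell(seconds).
- inverse_kinematics(position, orientation): joint angles nearest the present ones, or None.
- manip.state(): the state.
- cams.capture(name): name is "scene" or "top" or "wrist"; returns a dict with "image" (480x640x3 uint8, blue, green, red), "z_map" (480x640 float32, m along the optical axis (not along the pixel's ray), 0 where there is no reading), "intrinsics" (3x3 intrinsics, pixels), "k1" (the pictures are not rectified: a ray, as slopes to the right and down, at radius r is drawn at 1 + k1 r^2 times it, then the intrinsics apply), "position" and "orientation" of the camera in the world; the wrist camera has in their place "T_tool_cam" (4x4, takes a point from camera to tool coordinates, whose origin is the TCP and whose axes are the flange's). Camera axes: x right, y down, z forward; pixel columns grow to the right and rows downward; lengths in m; the calibration is good to about 2 mm. A picture is of the moment at which its call begins: read the wrist's pose just before it.
A pose or a line that the arm cannot do raises manip.IKError and nothing moves.
- order.close_job(): hands the job in; it is judged then, once.
The state is a dict: "clock": time; "joint_pos": joint angles; "joint_velocities": joint speeds; "tau": joint torques, N m; "tool_pos": TCP position; "tcp_rot": TCP orientation; "contact_force": force on the tool from outside, world axes, zero at the start; "moment": the same for the moment, N m; "gripper_width": finger opening in m; "grasp_force": force on a finger pad.
Only numpy, scipy, OpenCV 4.12 (cv2) and the standard library are available. Lean on these libraries where they do the work, as an engineer would, in place of code of your own. Each camera call takes 0.05 s, during which the arm holds its last target. There are 200 camera calls.

TASK

The two wax blocks on the warming plate have to change places so that they warm evenly. First make the plate safe: turn the isolator's handle fully to off and only then swing its lockout hasp fully out; after that swap the two blocks, each lying flat and lengthwise in the bay where the other one lay, set down and not dropped. Leave the punch on the plate and all the other things on the table where they are.

Things in the scene. Friction and masses are not known exactly. Their poses are not given: they have to be found in the camera images.
- warming_plate: Fixed dark steel plate with pale lips, 124 mm (its x) by 288 mm (its y), with three shallow bays in a row along its y. Origin under its centre, at table height; z up. Each bay is 104 mm long (x) by 72 mm wide (y); its floor is 22 mm above the table; the lips round the bays stand 6 mm above the floor and are 24 mm wide between bays, 12 mm at the ends and 10 mm along the front and back. One bay holds the large block, one the small block, one the punch; which is which varies.
- bay_0 (a point): Centre of the floor of the bay at the +y end of the warming plate; axes as the plate's
- bay_1 (a point): Centre of the floor of the middle bay; axes as the plate's
- bay_2 (a point): Centre of the floor of the bay at the -y end; axes as the plate's
- large_block: Large cast wax block, 85 mm (its x) by 52 mm (its y) by 34 mm high, about 0.13 kg. Origin at the centre of its underside, z up. Lies in a bay with its length about along the bay's.
- small_block: Small cast wax block, 68 mm (its x) by 42 mm (its y) by 34 mm high, about 0.1 kg. Origin at the centre of its underside, z up. Lies in a bay with its length about along the bay's.
- punch: Stepped steel punch standing upright in the third bay: foot 43 mm across and 28 mm high, stem 24 mm across, 60 mm high in all. Origin at the centre of its underside. Stays where it is.
- isolator: Fixed grey isolator box, 120 mm (its x) by 100 mm (its y) by 60 mm high; origin under its centre at table height, z up. The handle turns on an upright axis at x = +22, y = 0 mm; the hasp lies along the front (-x) edge of the top.
- isolator_handle (a joint): Angle of the isolator's handle, rad: 0 is on (bar along the box's x), growing counter-clockwise as seen from above to 1.4, its stop, which is off. Stays where it is left (friction about 0.12 N m). Starts at 0 to 0.2.
- handle_grip (a point): On the axis of the handle, 91 mm above the table, turning with the handle. The handle is a black upright bar 70 mm long (this point's x), 14 mm thick (its y), its top 15 mm above this point, standing on a disc of 48 mm diameter whose top is 23 mm below this point.
- isolator_hasp (a joint): Angle of the lockout hasp, rad: 0 is folded in (along the front edge of the box, pointing to the box's -y from its pivot), growing clockwise as seen from above to 1.5, its stop, swung out with the pin beyond the front (-x) edge. Stays where it is left (light friction, about 0.05 N m). Starts at 0 to 0.2.
- hasp_pivot (a point): Top of the hasp's pivot on the isolator, 67 mm above the table
- hasp_pin (a point): Centre of the top end of the hasp's upright round pin, 99 mm above the table; the pin is 14 mm in diameter and stands 34 mm above the steel blade of the hasp (blade 4 mm thick and 20 mm wide, its top 65 mm above the table). The pin lies 60 mm from the pivot's axis.
- press_lever (a point): Centre of the black ball (45 mm across) on the end of the fixed green press's lever, high above the back right of the table. From here the lever runs away from the robot, along world +x, 0.24 m and down to 0.25 m above the table. Keep wrist and gripper clear of it.
- cup: Open aluminium cup, 70 mm across at the rim, 72 mm high; origin at the centre of its underside. Bystander.
- ring: Steel ring gauge lying flat, 67 mm in diameter, 16 mm high; origin at the centre of its underside. Bystander.
- driver: Screwdriver lying along its x, 214 x 25 mm, 25 mm high; origin under its middle. Bystander.
- tongs: Spring tongs lying along their x, 263 x 40 mm, 9 mm high; origin under their middle. Bystander.
- spatula: Spatula lying along its x, 184 x 24 mm, 14 mm high; origin under its middle. Bystander.
- brush: Flat brush lying along its x, 200 x 45 mm, 14 mm high; origin under its middle. Bystander.
- marker: Marker pen lying along its x, 129 mm long, 16 mm in diameter; origin under its middle. Bystander.
Not all that is in view belongs to the job. What is shaped like the large_block but orange is not meant.

How it is judged:
By the outcome, as a careful person would: the job done as asked, in the order asked, and still so for the second after the job is handed in, with the robot touching nothing.
It also fails if it takes over 72 s, if anything falls off the work surface, if the arm or the gripper's body presses on something with over 40 N, if the wrist force passes 120 N, or if a joint passes its speed limit or range.

## Working session

There is one attempt and no reset: what is moved stays moved. The work goes in short steps, each a Python script; the robot and the scene stay as the last script left them, time stands still between calls to the robot, and variables do not carry over. Pictures are saved under pics/ and viewed, at most 10 in all, crops included, and the job is handed in when it is done.

```bash
mkdir -p pics; ls
python3 - <<'E'
from cell import manip,cams
import cv2,numpy as np
for n in("scene","top"):
    c=cams.capture(n); cv2.imwrite(f"pics/{n}0.png",c["image"]); np.savez(f"{n}0.npz",**c)
    print(n,c["position"],c["orientation"],c["intrinsics"].tolist() if hasattr(c["intrinsics"],'tolist') else c["intrinsics"],c["k1"])
print(manip.state())
E
```

```text
pics
scene [-0.30464787 -0.70911539  1.41294971] [-2.21375992  0.9964622  -0.38964172] [[607.4218224218102, 0.0, 330.1211600954131], [0.0, 607.4218224218102, 246.11139839034155], [0.0, 0.0, 1.0]] 0.0071388983883671625
top [-0.44076637 -0.45433603  1.9302582 ] [-2.24883521  1.38874931 -0.40854623] [[620.1288656840487, 0.0, 314.18183863446006], [0.0, 620.1288656840487, 251.41894191607523], [0.0, 0.0, 1.0]] -0.16264699263672733
{'clock': 0.1, 'joint_pos': array([ 1.28108850e+00,  2.64648305e-01,  1.60523150e+00, -8.38726060e-06,
        1.27367985e+00, -3.68964508e-02]), 'joint_velocities': array([-0.00057758, -0.00117773, -0.00383233,  0.00056756, -0.00031992,
        0.00042283]), 'tau': array([ 4.85451346e-04, -5.03611743e+01, -3.58069575e+01,  7.31403194e-02,
        2.31911702e-02, -2.10625262e-05]), 'tool_pos': array([0.16865667, 0.65293559, 0.23753558]), 'tcp_rot': array([-3.96015137e-01, -3.11621688e+00,  3.05039299e-03]), 'contact_force': array([-0.49136617,  0.0618741 ,  0.03060569]), 'moment': array([ 0.01495943,  0.02169703, -0.04053505]), 'grasp_force': 0.0, 'gripper_width': 0.08804141451238046}
```

View pics/scene0.png

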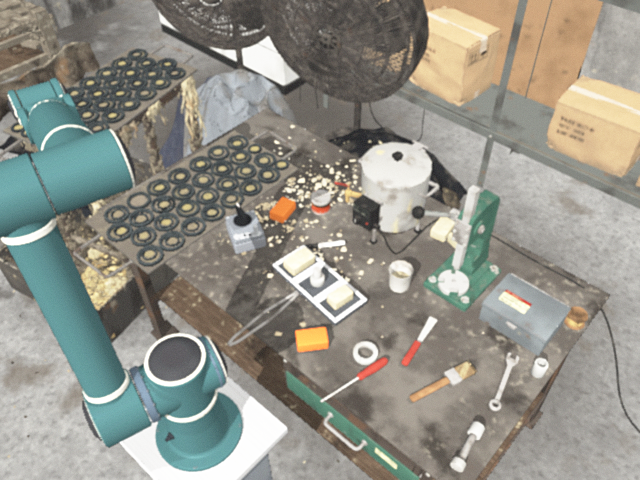

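View pics/top0.png

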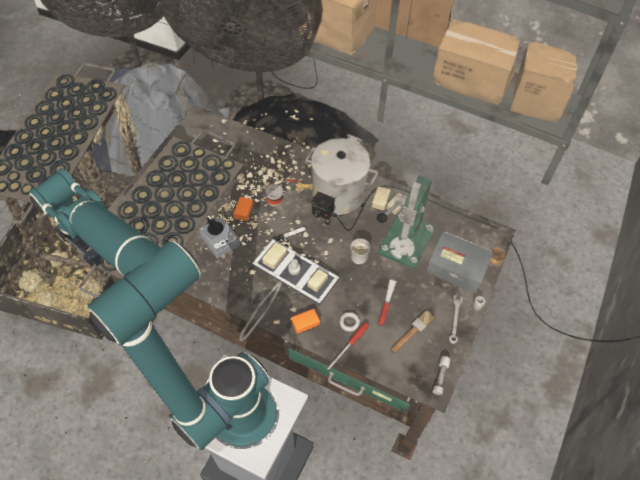

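The scene view shows the isolator at (244,230) and the plate around (320,283). The large block is at (299,262), the punch in the middle bay at (318,275) and the small block at (341,295). The press ball is near (418,212). Next I'll get rough positions.

```bash
cat > h.py <<'E'
import numpy as np,cv2
from scipy.spatial.transform import Rotation as R
def cloud(c,T=None):
    """world points HxWx3; nan where no depth. T: tool->world 4x4 for wrist"""
    K=c["intrinsics"];h,w=c["z_map"].shape
    uv=np.stack(np.meshgrid(np.arange(w),np.arange(h)),-1).reshape(-1,1,2).astype(np.float64)
    n=cv2.undistortPoints(uv,K,np.array([float(c["k1"]),0,0,0])).reshape(-1,2)
    z=c["z_map"].reshape(-1).astype(float);z[z<=0]=np.nan
    p=np.c_[n*z[:,None],z]
    if T is None: p=p@R.from_rotvec(c["orientation"]).as_matrix().T+c["position"]
    else:
        M=T@c["T_tool_cam"]; p=p@M[:3,:3].T+M[:3,3]
    return p.reshape(h,w,3)
def toolT(s):
    T=np.eye(4);T[:3,:3]=R.from_rotvec(s["tcp_rot"]).as_matrix();T[:3,3]=s["tool_pos"];return T
def down(yaw):
    """tool pointing down, closing axis y at world angle yaw"""
    y=np.array([np.cos(yaw),np.sin(yaw),0]);z=np.array([0,0,-1.]);x=np.cross(y,z)
    return R.from_matrix(np.c_[x,y,z]).as_rotvec()
E
python3 - <<'E'
from h import *
for n,px in(("scene",dict(iso_top=(255,238),handle=(240,212),large=(299,260),punch=(317,266),small=(341,293),ball=(418,212),table=(300,300),cup=(400,268),orange=(283,208),pot=(397,157),p_c1=(300,247),p_c2=(366,300),p_c3=(338,320),p_c4=(273,265),box=(367,212))),("top",dict(iso=(218,245),large=(274,254),punch=(294,264),small=(317,280),ball=(381,218)))):
    c=dict(np.load(n+"0.npz"));P=cloud(c)
    for k,(u,v) in px.items(): print(n,k,np.round(np.nanmedian(P[v-1:v+2,u-1:u+2].reshape(-1,3),0),3))
from cell import inverse_kinematics
from cell import cams,manip
T=toolT(manip.state());c=cams.capture("wrist");print(np.round(c["T_tool_cam"],3),c["intrinsics"])
E
```

```text
scene iso_top [0.517 0.337 0.044]
scene handle [0.532 0.415 0.1  ]
scene large [0.537 0.167 0.055]
scene punch [0.545 0.096 0.074]
scene small [ 0.526 -0.01   0.054]
scene ball [ 0.596 -0.181  0.431]
scene table [ 0.46   0.091 -0.001]
scene cup [ 0.724 -0.073  0.04 ]
scene orange [0.68  0.379 0.033]
scene pot [0.864 0.073 0.299]
scene p_c1 [0.61  0.237 0.004]
scene p_c2 [ 0.572 -0.063  0.023]
scene p_c3 [ 0.465 -0.051  0.024]
scene p_c4 [0.491 0.231 0.023]
scene box [0.714 0.057 0.195]
top iso [0.477 0.368 0.064]
top large [0.54  0.173 0.052]
top punch [0.524 0.085 0.074]
top small [ 0.512 -0.009  0.055]
top ball [ 0.596 -0.175  0.43 ]
[[ 0.001 -0.966 -0.258  0.067]
 [ 1.     0.001 -0.    -0.001]
 [ 0.    -0.258  0.966 -0.146]
 [ 0.     0.     0.     1.   ]] [[399.01484657   0.         327.83200414]
 [  0.         399.01484657 239.85365245]
 [  0.           0.           1.        ]]
```

Run:
```python
from h import *
from cell import manip,cams
for i,p in enumerate([(0.50,0.36,0.26),(0.53,0.085,0.24)]):
    manip.move_pose(p,down(np.pi/2)); manip.dwell(.15)
    s=manip.state();c=cams.capture("wrist")
    np.savez(f"w{i}.npz",T=toolT(s),**c);cv2.imwrite(f"pics/w{i}.png",c["image"])
    print(s["clock"],s["tool_pos"],s["joint_pos"])
```

```text
1.925 [0.49938854 0.36091709 0.25987471] [ 5.85277100e-01  1.41417515e-01  1.71070697e+00  2.08939608e-04
  1.28966177e+00 -9.87032432e-01]
3.2 [0.53023445 0.08633237 0.2401644 ] [ 1.14850884e-01  1.58627988e-03  1.89652699e+00  3.08846596e-04
  1.24308801e+00 -1.45786309e+00]
```

View pics/w0.png

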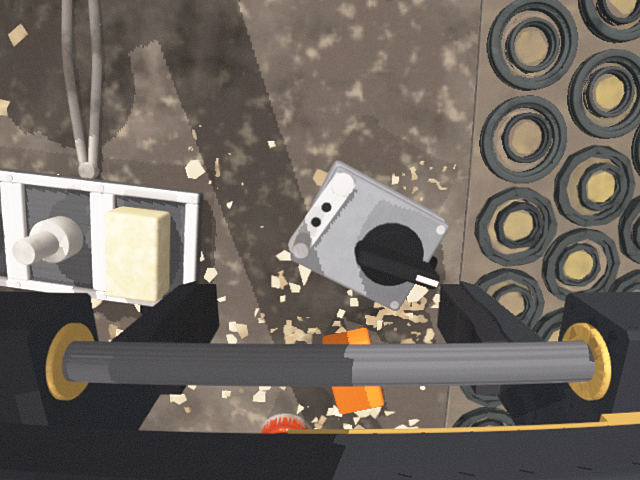

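View pics/w1.png

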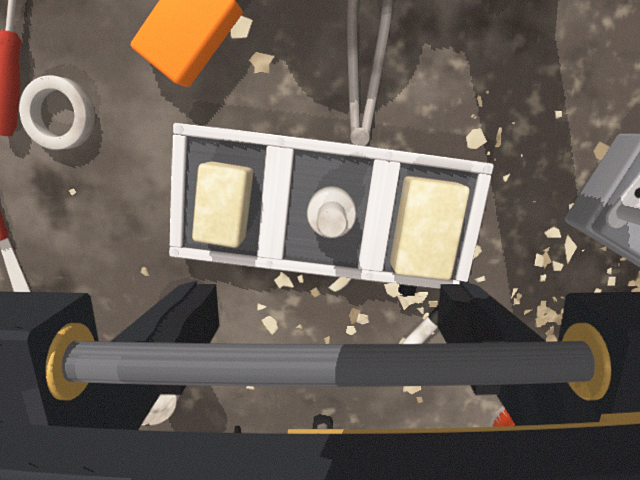

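w0 shows the isolator with box corners near (337,161), (446,215), (395,308) and (290,245). The handle is at (395,255), and the hasp runs along the left edge from (343,184) to (301,250). w1 shows the plate corners at (178,125), (490,165), (465,283) and (172,255), with the small block at (222,204), the punch at (331,212) and the large block at (431,228).

Run:
```python
from h import *
def mar(p): 
    (c,sz,a)=cv2.minAreaRect((p[:,:2]*1000).astype(np.float32)); return np.round(c,1),np.round(sz,1),round(a,2)
Ps={}
for n in("w0","w1","scene0","top0"):
    c=dict(np.load(n+".npz"));T=c.pop("T",None);Ps[n]=(cloud(c,T),c["image"].astype(int))
    P,im=Ps[n];p=P.reshape(-1,3);b=im.reshape(-1,3)
    def sel(c0,r,z0,z1): return p[(np.hypot(p[:,0]-c0[0],p[:,1]-c0[1])<r)&(p[:,2]>z0)&(p[:,2]<z1)]
    print(n)
    for nm,c0,r,z0,z1 in(("plate",(.53,.085),.175,.018,.034),("large",(.54,.17),.065,.05,.062),("small",(.515,-.01),.055,.05,.062),("punch",(.53,.085),.03,.055,.066),("punchfoot",(.53,.085),.04,.046,.054),("isotop",(.5,.36),.1,.055,.063),("handle",(.52,.38),.09,.095,.115),("pin",(.48,.34),.07,.085,.104),("high",(.48,.34),.07,.064,.08),("table",(.5,.3),.2,-.02,.008)):
        q=sel(c0,r,z0,z1)
        if len(q)>8: print(" ",nm,len(q),*mar(q),"z",np.round(np.median(q[:,2]),4),"mean",np.round(q[:,:2].mean(0),4))
```

```text
w0
  plate 14952 [542.7 119. ] [218.4 138.3] 82.56 z 0.026 mean [0.5259 0.1181]
  large 4660 [544.1 175.1] [53.3 84.8] 82.84 z 0.0556 mean [0.5422 0.1771]
  punch 207 [529.2  95.5] [23.6 11.8] 18.88 z 0.0607 mean [0.5282 0.0975]
  punchfoot 619 [530.1  91.7] [41.6 36.2] 21.73 z 0.0472 mean [0.5288 0.0952]
  isotop 7770 [525.1 392.3] [119.3  96.4] 62.53 z 0.0596 mean [0.5228 0.3949]
  handle 1808 [531.6 391. ] [121.2  20.3] 77.35 z 0.1047 mean [0.5342 0.4058]
  pin 435 [524.4 363. ] [63.7 14. ] 86.1 z 0.0982 mean [0.5223 0.3558]
  high 1640 [498.4 358.7] [68.2 70.5] 2.61 z 0.0652 mean [0.4954 0.3577]
  table 79645 [486.  303.1] [393.7 354.2] 89.58 z -0.0002 mean [0.4506 0.309 ]
w1
  plate 29507 [502.6  87.7] [296.8 199.1] 79.62 z 0.0262 mean [0.5227 0.0732]
  large 5683 [544.  174.3] [52.3 84.4] 83.3 z 0.0555 mean [0.5421 0.1734]
  small 3794 [522.8  -6.6] [41.4 67.6] 80.39 z 0.0556 mean [ 0.5215 -0.0058]
  punch 63 [523.   88.1] [ 8.7 23. ] 0.47 z 0.0608 mean [0.521  0.0874]
  punchfoot 599 [529.7  87.8] [39.1 40.9] 3.8 z 0.0469 mean [0.5244 0.0878]
  isotop 957 [530.  342.1] [83.4 3
[... 1071 characters left out ...]
1 z 0.025 mean [0.522  0.0745]
  large 197 [541.2 173.2] [55.6 90. ] 86.66 z 0.055 mean [0.5397 0.1735]
  small 156 [520.7 -10.1] [44.  69.8] 81.85 z 0.055 mean [ 0.5199 -0.0083]
  punch 15 [524.5  85.4] [17.7 21.8] 30.2 z 0.058 mean [0.5236 0.0839]
  punchfoot 32 [521.8  81.6] [28.  38.9] 31.41 z 0.0488 mean [0.5227 0.0803]
  isotop 274 [522.7 391.4] [118.8  96.6] 63.26 z 0.0593 mean [0.5192 0.388 ]
  handle 79 [528.6 391.9] [125.7  20.9] 77.55 z 0.1022 mean [0.5316 0.4024]
  pin 25 [523.7 360.2] [65.  18.7] 79.31 z 0.0965 mean [0.5209 0.3561]
  high 94 [509.2 368. ] [59.1 96.2] 58.93 z 0.0673 mean [0.5001 0.363 ]
  table 5143 [505.1 292.8] [398.7 382. ] 37.82 z -0.0016 mean [0.4761 0.2921]
```

Run:
```python
from h import *
def mar(p): 
    (c,sz,a)=cv2.minAreaRect((p[:,:2]*1000).astype(np.float32)); return np.round(c,1),np.round(sz,1),round(a,2)
for n in("w0","w1"):
    c=dict(np.load(n+".npz"));T=c.pop("T");P=cloud(c,T);im=c["image"]
    hsv=cv2.cvtColor(im,cv2.COLOR_BGR2HSV)
    m=((hsv[...,2]>170)&(hsv[...,1]<25)&(abs(P[...,2]-.028)<.005)).astype(np.uint8)
    k,l,st,_=cv2.connectedComponentsWithStats(cv2.morphologyEx(m,cv2.MORPH_CLOSE,np.ones((3,3))));i=1+st[1:,4].argmax()
    q=P[(l==i)&(m>0)];print(n,"plate",len(q),*mar(q),np.median(q[:,2]))
    p=P.reshape(-1,3)
    def sel(c0,r,z0,z1): return p[(np.hypot(p[:,0]-c0[0],p[:,1]-c0[1])<r)&(p[:,2]>z0)&(p[:,2]<z1)]
    for nm,c0,r,z0,z1 in(("pin",(.523,.333),.02,.095,.104),("handle",(.5353,.4117),.045,.1,.112),("high",(.5,.35),.06,.062,.072)):
        q=sel(c0,r,z0,z1)
        if len(q)>8: print(nm,len(q),*mar(q),"mean",q.mean(0).round(4),"circ",cv2.minEnclosingCircle((q[:,:2]*1e3).astype(np.float32)))
    if n=="w0":
        ex=np.array([np.cos(1.091),np.sin(1.091)]);ey=np.array([-ex[1],ex[0]])
        d=(p[:,:2]-[.525,.392]);u=d@ex;v=d@ey
        s=(abs(u)<.07)&(abs(v)<.06)&(p[:,2]>.05)
        H=np.full((28,24),-1);
        for a,b,z in zip(u[s],v[s],p[s,2]): H[int((a+.07)/.005),int((b+.06)/.005)]=max(H[int((a+.07)/.005),int((b+.06)/.005)],z*1000)
        print("rows u -70.., cols v -60..");print("\n".join(" ".join(f"{x:3d}" for x in r) for r in H))
```

```text
w0 plate 7151 [536.4 121.5] [213.7 124.8] 82.81 0.027723144029313473
pin 226 [522.8 337.7] [13.  13.6] 88.49 mean [0.5224 0.3378 0.0983] circ ((522.870849609375, 337.4158630371094), 7.0207905769348145)
handle 1452 [537.5 416. ] [69.2 14.6] 71.35 mean [0.5364 0.4156 0.1049] circ ((536.2197875976562, 416.4798583984375), 34.7172966003418)
high 1989 [513.7 372.1] [66.  84.6] 54.93 mean [0.4972 0.3607 0.0652] circ ((510.0060119628906, 366.07659912109375), 46.14021682739258)
rows u -70.., cols v -60..
 -1  -1  -1  -1  -1  -1  -1  -1  -1  -1  -1  -1  -1  -1  -1 365 365 341  -1  -1  -1  -1  -1  -1
 -1  -1  -1  -1  -1  -1  -1  -1  -1  -1  -1  -1  -1  -1  -1 341 365 365  -1  -1  -1  -1  -1  -1
 -1  -1  -1  -1  65  65  97 100  98  66  65  65  64  64  -1  -1 365 365 341  -1  -1  -1  -1  -1
 -1  -1  58  59  65  64  99 100  99  66  65  65  65  66  65  66 351 365 365  67  66  57  -1  -1
 -1  -1  59  61  -1  96  99 100 100  66  66  66  66  66  66  65 350 364 365 342  68  59  -1  -1
 -1  -1  59  60  60  -1  99  99  99  66  66  67  66  66  66  66  66 351 365 365  68  68  -1  -1
 -1  -1  59  61  61  60
[... 1594 characters left out ...]
60  59  -1  -1
 -1  -1  59  60  61  61  61  63  64  67  -1 106 107 107 102  68  63  60  60  62  60  60  -1  -1
 -1  -1  60  61  61  61  61  60  62  -1  -1 106 107 107 103  62  61  61  60  61  61  60  -1  -1
 -1  -1  60  61  61  60  61  61  60  60  -1 105 107 107 105  61  60  60  60  61  61  60  -1  -1
 -1  -1  59  59  60  60  60  59  59  59  -1 104 106 106 102  59  61  59  60  60  60  59  -1  -1
 -1  -1  -1  -1  -1  -1  -1  -1  -1  -1  -1  -1  -1  -1  -1  -1  -1  -1  -1  -1  -1  -1  -1  -1
w1 plate 14270 [531.8  84.3] [287.6 124.2] 82.99 0.027595731515397015
high 789 [515.9 341.6] [20.4 47.6] 56.29 mean [0.517  0.3373 0.0648] circ ((514.3462524414062, 339.35369873046875), 24.450593948364258)
```

Run:
```python
import cv2
im=cv2.imread("pics/w0.png")[140:320,270:470];cv2.imwrite("pics/w0c.png",cv2.resize(im,(800,600)[:1]+(720,) if 0 else (660,594),interpolation=2))
```

```text
(no output)
```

View pics/w0c.png

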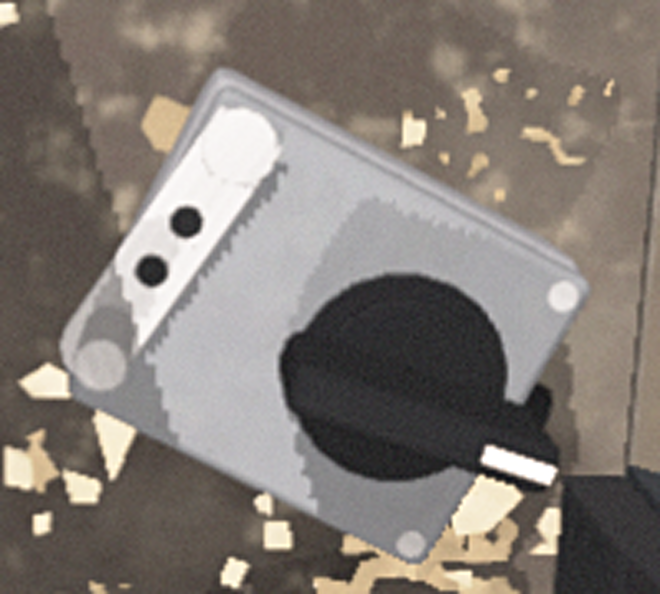

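The crop shows the white hasp blade with its pivot at the top (px ≈343,184 in w0), the pin at about (301,250), and the handle bar tilted slightly from the box's long axis. Next I'll compute the pivot and a parking spot, and turn the handle.

```bash
cat >> h.py <<'E'
from cell import manip,cams,inverse_kinematics
def lin(x,y,z,yaw=None,rate=.2): manip.move_linear([x,y,z],rate=rate,rot=None if yaw is None else down(yaw))
def rep(t=""):
    s=manip.state();print(t,round(s["clock"],2),s["tool_pos"].round(4),"F",s["contact_force"].round(1),"M",s["moment"].round(2),"w",round(s["gripper_width"],4),"g",round(s["grasp_force"],1),"q6",round(s["joint_pos"][5],3));return s
E
python3 - <<'E'
from h import *
c=dict(np.load("w0.npz"));T=c.pop("T");P=cloud(c,T)
print("pivot",np.nanmedian(P[182:187,341:346].reshape(-1,3),0))
# occupancy map, 20mm cells, from scene+top (ignoring robot)
for n in("scene0","top0"):
    p=cloud(dict(np.load(n+".npz"))).reshape(-1,3);p=p[~np.isnan(p[:,0])]
    xs=np.arange(.34,.72,.02);ys=np.arange(-.06,.34,.02)
    print(n,"cols y",ys[0],"..",ys[-1])
    for x in xs:
        r=[]
        for y in ys:
            q=p[(abs(p[:,0]-x)<.01)&(abs(p[:,1]-y)<.01),2]; r.append("  ." if len(q)==0 else f"{1000*q.max():3.0f}")
        print(f"{x:.2f}"," ".join(r))
# handle approach
a=np.radians(71.35); hx,hy=.5367,.415
manip.move_pose([hx,hy,.14],down(a-np.pi/2)); manip.set_gripper(.05,20)
lin(hx,hy,.075,rate=.12); rep("at handle")
manip.set_gripper(.0,25); s=rep("gripped")
E
```

```text
pivot [0.4738445  0.37287486 0.06682831]
scene0 cols y -0.06 .. 0.32000000000000006
0.34  34  39  39  40   4   5   4   4  11  10  11   9   7   7   6   5   9   5   7   6
0.36  41  38  39  40   5   3   6   4  13   7  10   4   3   6   6   5   9   7   5   6
0.38  39  40  39  34   4   4   5   5  11  14  11   7   4   4   4   4   7   4   6   6
0.40  38  37  35   4   4   4   6   3  11  17   7   5   5   5   5   4   6   6   6  11
0.42  41  33   3   5   4   5   5   5  12  11   6   5   6  10   5   6   6   7   6   4
0.44   6  16   5   4   6   3   7   9  11  12   2   7   3   7   6   6   4   4   6   4
0.46  36  33  33  31  33  30  39  32  25  11   7   5   5   7   6   7   8   3   6   8
0.48  30  29  59  58  31  34  32  32  33  30  32  31  30  32  29  29   6   4   9   3
0.50  36  37  59  61  60  31  29  55  37  34  46  60  59  63  32  25   4   5   5   4
0.52  35  59  63  63  54  32  51  86  81  36  60  62  61  59  33  23   9   5   7 102
0.54  32  61  63  61  30  33  46  86  81  32  59  63  63  61  33   2   6   7   8  66
0.56  35  32  55  60  32  30  29  41  26  34  60  59  62  56  31   4   6   6   6 
[... 1756 characters left out ...]
9  12   9  14   9  21  26  27  31  29  27  38  35  39  12  10   9  11   7
0.62   8   9  13  11   7  10  11  12  10   8   8  28  17  25  28  14   8  10   7  10
0.64  13  13  15  14   8  15  11  10  12  14   8   8  16  23  18  14  10   9   6  12
0.66  10  11   7  12  15   9  11   7   7  12  16  13  20  15  12  12  15  13   6  16
0.68  77  10   8  13  17  10   8  14   8  13   8  23  19   9   6  11   9  11   9  12
0.70  72  12   5   8  10   5 212 202 207  11  22  21   7   5  11   9  10  11  13   9
at handle 6.72 [0.5369 0.4152 0.0752] F [-0.   0.5  0.4] M [-0.06  0.04 -0.  ] w 0.05 g 0.0 q6 0.947
gripped 7.35 [0.538  0.4148 0.0755] F [ 5.7 -1.1  0.4] M [-0.36 -0.54 -0.06] w 0.014 g 25.0 q6 0.947
```

Run:
```python
from h import *
q=np.array(manip.state()["joint_pos"])
for d in(.6,1.15,1.2,1.25,1.29,1.33,1.37):
    t=q.copy();t[5]-=d;manip.set_joints(t);manip.dwell(.1);s=rep(d)
    if d>1.2 and abs(s["moment"][2])>1.2:break
```

```text
0.6 8.07 [0.5398 0.4147 0.0755] F [ 7.1 -1.3 -3.9] M [-0.24 -0.93  0.08] w 0.0137 g 25.0 q6 0.347
1.15 8.77 [0.5411 0.4156 0.0756] F [11.   2.1 -6.3] M [ 0.12 -1.55  0.11] w 0.014 g 25.0 q6 -0.203
1.2 9.12 [0.5413 0.4157 0.0756] F [11.6  2.5 -6.9] M [ 0.19 -1.56  0.05] w 0.0136 g 25.0 q6 -0.253
1.25 9.47 [0.5413 0.4158 0.0755] F [11.1  2.2 -7.9] M [ 0.23 -1.56 -0.11] w 0.0139 g 25.0 q6 -0.303
1.29 9.82 [0.5413 0.4159 0.0756] F [12.   3.9 -7.3] M [ 0.28 -1.65 -0.52] w 0.0142 g 25.6 q6 -0.342
1.33 10.17 [0.5411 0.416  0.0756] F [11.5  2.  -6.7] M [ 0.35 -1.6  -0.67] w 0.0148 g 26.4 q6 -0.382
1.37 10.52 [0.541  0.4161 0.0756] F [10.7  2.9 -6.3] M [ 0.38 -1.57 -0.68] w 0.0152 g 27.3 q6 -0.422
```

Run:
```python
from h import *
manip.set_gripper(.05); lin(*manip.state()["tool_pos"][:2],.14)
pv=np.array([.4745,.3730]);d=np.radians
def pt(th,r=.060): return pv+r*np.array([np.cos(d(th)),np.sin(d(th))])
t0=-35.9;p=pt(t0)
manip.move_pose([*p,.14],down(d(t0+90)));manip.set_gripper(.04,8)
lin(*p,.074,rate=.15);rep("over pin");manip.set_gripper(0,8);rep("grip")
th=t0
for k in range(1,6):
    th=t0+k*(-113.4-t0)/5*.97
    lin(*pt(th),.074,d(th+90),rate=.1);s=rep(round(th,1))
for k in range(5):
    th-=1.5;lin(*pt(th),.074,d(th+90),rate=.05);manip.dwell(.05);s=rep(round(th,1))
    f=s["contact_force"][:2]@[np.cos(d(th+90)),np.sin(d(th+90))]
    print("tang",f)
    if f>10:break
```

```text
over pin 13.02 [0.5233 0.338  0.0741] F [-0.5 -0.9  0.2] M [ 0.    0.   -0.01] w 0.0402 g 0.0 q6 -0.411
grip 13.53 [0.5237 0.3382 0.0749] F [-0.4 -0.5  3.4] M [ 0.01 -0.03  0.01] w 0.0139 g 8.0 q6 -0.411
-50.9 13.93 [0.5128 0.3266 0.0749] F [-1.2 -0.8  5.1] M [-0.08  0.07 -0.01] w 0.0133 g 8.0 q6 -0.157
-66.0 14.34 [0.4996 0.3185 0.0748] F [-1.  -0.6  6.3] M [-0.15  0.06 -0.04] w 0.0135 g 8.0 q6 0.105
-81.0 14.75 [0.4845 0.3141 0.0748] F [-0.  -0.5  5.8] M [-0.18  0.06 -0.11] w 0.0137 g 8.0 q6 0.374
-96.0 15.16 [0.4688 0.3137 0.0748] F [-0.2 -0.3  5.4] M [-0.23  0.07 -0.05] w 0.0136 g 8.0 q6 0.65
-111.1 15.57 [0.4534 0.3174 0.0748] F [-0.7 -0.9  6.2] M [-0.22  0.12 -0.02] w 0.0138 g 8.0 q6 0.932
-112.6 15.87 [0.4522 0.3179 0.0748] F [-0.1 -0.7  6.8] M [-0.3   0.18 -0.06] w 0.0135 g 8.0 q6 0.961
tang 0.19394675146132823
-114.1 16.17 [0.4511 0.3184 0.0748] F [ 1.2 -1.4  6.8] M [-0.31 -0.03 -0.04] w 0.0135 g 8.0 q6 0.989
tang 1.6418693865004301
-115.6 16.47 [0.451  0.3186 0.0749] F [ 5.9 -3.9  4.1] M [-0.73 -0.7   0.02] w 0.0134 g 8.0 q6 1.018
tang 7.019265007268375
-117.1 16.77 [0.4509 0.3188 0.0749] F [ 9.6 -6.2  1.3] M [-0.97 -1.37  0.  ] w 0.0135 g 8.0 q6 1.046
tang 11.4080508261705
```

```bash
cat >> h.py <<'E'
YB=np.radians(83.0)
B0=(.5437,.1796);B2=(.5203,-.0110);TMP=(.395,.21)
def pick(x,y,z,yaw,op,f=18):
    manip.move_pose([x,y,.14],down(yaw));manip.set_gripper(op,f)
    lin(x,y,z,rate=.15);rep("down");manip.set_gripper(0,f);s=rep("grip")
    lin(x,y,.14,rate=.15);rep("up")
def place(x,y,z,yaw,op):
    manip.move_pose([x,y,.14],down(yaw));lin(x,y,z+.012,rate=.2);lin(x,y,z,rate=.04);manip.dwell(.2);rep("set")
    manip.set_gripper(op);rep("open");lin(x,y,.14,rate=.2)
E
python3 - <<'E'
from h import *
manip.set_gripper(.04);x,y=manip.state()["tool_pos"][:2];lin(x,y,.16)
pick(.5228,-.0066,.032,np.radians(80.4),.062)
place(*TMP,.0105,YB,.06)
manip.move_pose([.53,.085,.24],down(np.pi/2));manip.dwell(.15)
s=rep();c=cams.capture("wrist");np.savez("w2.npz",T=toolT(s),**c);cv2.imwrite("pics/w2.png",c["image"])
E
```

```text
down 21.43 [ 0.5236 -0.0066  0.0327] F [0.5 0.5 0.4] M [ 0.02 -0.04  0.01] w 0.0617 g 0.0 q6 -1.464
grip 21.87 [ 0.5236 -0.0066  0.033 ] F [-1.9  0.9  4.9] M [-0.03  0.17 -0.01] w 0.0414 g 18.0 q6 -1.464
up 22.73 [ 0.5218 -0.0065  0.1389] F [-0.1 -0.2 -1.7] M [0.02 0.02 0.03] w 0.0418 g 18.0 q6 -1.464
set 25.12 [0.3955 0.2103 0.0109] F [1.  0.7 0.8] M [ 0.11 -0.24  0.03] w 0.0414 g 18.0 q6 -1.016
open 25.58 [0.3948 0.2099 0.0104] F [ 0.  -0.6 -0.5] M [-0.01  0.02 -0.02] w 0.0603 g 0.0 q6 -1.016
 27.38 [0.5283 0.086  0.2383] F [ 0.4 -0.   0.5] M [-0.01  0.07 -0.05] w 0.0599 g 0.0 q6 -1.458
```

View pics/w2.png

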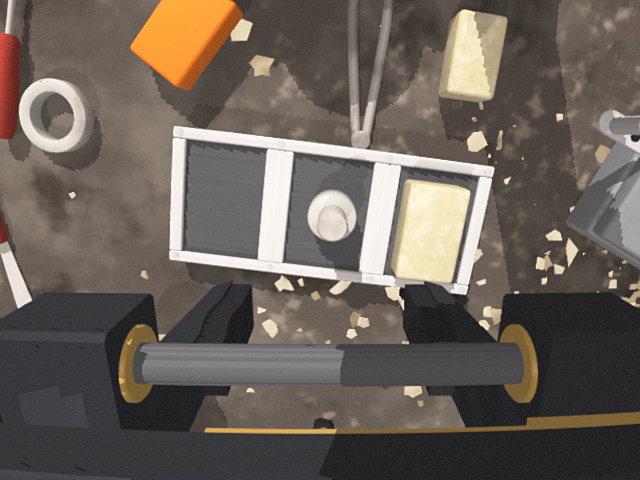

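w2 shows bay_2 empty, the small block flat on the table at (473,55), and the punch (331,215) and tongs undisturbed.

Run:
```python
from h import *
pick(.544,.1744,.032,np.radians(83.2),.070,20)
place(*B2,.0325,YB,.068)
pick(*TMP,.0105,YB,.062)
place(*B0,.0325,YB,.060)
manip.move_pose([.51,.20,.26],down(np.pi/2));manip.dwell(.15)
s=rep();c=cams.capture("wrist");np.savez("w3.npz",T=toolT(s),**c);cv2.imwrite("pics/w3.png",c["image"])
P=cloud(c,toolT(s)).reshape(-1,3)
for n,c0,r in(("small@0",B0,.06),("large@2",B2,.065)):
    q=P[(np.hypot(*(P[:,:2]-c0).T)<r)&(abs(P[:,2]-.056)<.006)]
    print(n,len(q),cv2.minAreaRect((q[:,:2]*1e3).astype(np.float32)),q[:,2].mean(),q[:,2].std())
```

```text
down 29.26 [0.5448 0.1746 0.0327] F [-0.1 -0.1  0.3] M [ 0.05 -0.02  0.  ] w 0.0702 g 0.0 q6 -1.185
grip 29.67 [0.5449 0.1747 0.0332] F [-0.2  0.5  4.6] M [0.1  0.09 0.02] w 0.0519 g 20.0 q6 -1.185
up 30.53 [0.543  0.1741 0.1387] F [-0.1  0.1 -2.3] M [-0.    0.07 -0.03] w 0.0517 g 20.0 q6 -1.185
set 32.58 [ 0.521  -0.0111  0.033 ] F [2.1 0.9 1. ] M [ 0.07 -0.19 -0.03] w 0.0514 g 20.0 q6 -1.518
open 33.02 [ 0.52   -0.011   0.0323] F [ 1.1 -0.4 -0.2] M [ 0.01  0.07 -0.02] w 0.0677 g 0.0 q6 -1.518
down 36.02 [0.3957 0.2103 0.0112] F [ 0.6  1.  -0.5] M [0.06 0.05 0.04] w 0.0621 g 0.0 q6 -1.016
grip 36.46 [0.3956 0.2103 0.0113] F [-0.5 -0.2  5.2] M [-0.05  0.03  0.04] w 0.0414 g 18.0 q6 -1.016
up 37.48 [0.3941 0.2096 0.1389] F [-0.1 -0.6 -1.6] M [ 0.04  0.03 -0.02] w 0.0415 g 18.0 q6 -1.016
set 39.41 [0.5445 0.1798 0.0331] F [1.  0.9 2.3] M [ 0.16 -0.18  0.03] w 0.0415 g 18.0 q6 -1.173
open 39.88 [0.5434 0.1795 0.0322] F [ 0.3 -0.5  0. ] M [-0.02 -0.02 -0.01] w 0.06 g 0.0 q6 -1.173
 41.29 [0.5087 0.1993 0.2569] F [-0.2  0.1 -0.1] M [0.02 0.   0.01] w 0.0603 g 0.0 q6 -1.242
small@0 3244 ((543.2362060546875, 178.721435546875), (41.60769271850586, 68.060791015625), 83.01180267333984) 0.05536144248766183 0.0010250315697701194
large@2 4903 ((520.5284423828125, -11.429534912109375), (52.243343353271484, 85.5239028930664), 83.23571014404297) 0.05546819838767016 0.001165212330103154
```

View pics/w3.png

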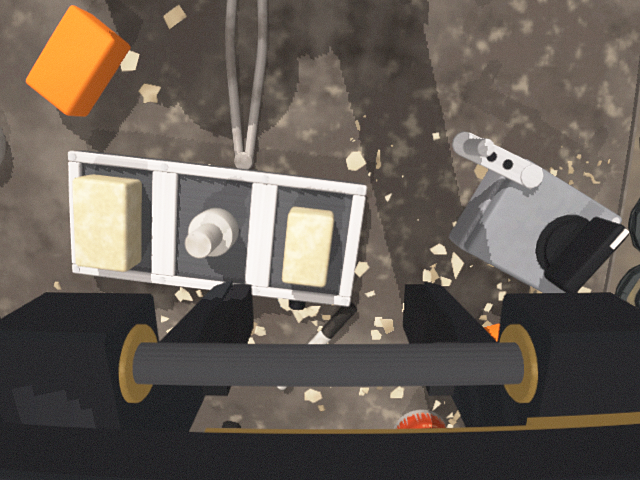

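w3 shows both blocks flat and centred: large in bay_2 at (107,222), small in bay_0 at (308,246). The punch is in its bay, the hasp is swung out with its pin at (465,143), and the handle is turned. Both the handle and the hasp reached their stops, judging by the reaction measured.

```bash
python3 -c "
from cell import order;print(order.close_job())"
```

```text
the job is handed in; nothing more can be done
None
```

The job is handed in: I turned the isolator's handle to its off stop, then swung the hasp out to its stop, and swapped the two blocks, each set down flat and lengthwise within about 1 mm of its bay's centre, with the punch still in its bay and no other item disturbed in the views I took; about 41 s of the 72 s allowed.

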